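Third hand for a drawer front

ROBOT

A 6-joint arm with a two-finger parallel gripper is mounted at the origin on the work surface; the furniture and walls round the work are solid. World frame = base frame: x ahead of the robot, y to its left, z up, the work surface at z = 0. Lengths are in m, angles in rad, forces in N, time in s.
With the tool pointing down it reaches from about 0.25 to 0.775 m from the base axis. Payload 4 kg.
Tool frame: the origin (TCP) lies on the centre line of the jaws, within the pads' length; the fingertips stand 25 mm ahead of it and the grasp point (between the pads) lies 6 mm ahead of it; z points along the fingers, y is the line along which they close (so a half turn about z gives the same grasp; the last joint's range is limited). The gripper opens to 94 mm and grips with 3 to 60 N. Pads are 16 mm wide; open, the fingers measure 119 mm over their backs; the gripper's body (75 mm by 177 mm) begins 78 mm behind the grasp point.
Start: joints at [1.176, 0.087, 1.371, -0, 1.684, -0.103], TCP at [0.158, 0.527, 0.231] pointing down, gripper open.
Joint ranges: [-3.1, 3.1], [-0.76, 2.03], [0.27, 2.55], [-1.08, 4.22], [0.17, 2.65], [-2.57, 2.57]. Speed limits (rad/s): [2.79, 2.79, 3.14, 3.14, 3.14, 3.14].

INTERFACE

Orientations are given as [roll, pitch, yaw] about the fixed x, y, z axes, in that order (R = Rz(yaw) Ry(pitch) Rx(roll)).
In Python, from bench import sensors, optics, ticket gives the robot as it stands.
- The arm moves only by the tool send_rows, never from a script. Its argument "rows" is a list of rows, each a list of 6 numbers: the shift along the world's x, y, z in mm, then the turn, a rotation vector about the world's x, y, z in rad. In form: [[x, y, z, wx, wy, wz], ...]. A call has 1 to 8 rows; each row shifts and turns the commanded pose from where the row before left it; what a row does not reach is not made up. A row lasts 1/12 s, in which the tool goes at most 41.7 mm and 7.16 degrees, less where a joint would pass 70% of its speed; a pose out of reach is approached as far as the arm can. A call is refused whole if a number of a shift passes 41.7 or a number of a turn 0.125, either way. A call with a gripper value outside its range is refused whole. "grip" is the finger opening in mm, from 0 to 94, set as the call begins (left out, the last holds). The fingers move at their own pace and stop on an object; the grip force is fixed at half the most. Time passes only in rows, so rows that do not move let the fingers close. It gives the time, the measured TCP pose, the force, the opening and the grip force at its end, in the units of the state.
- sensors.get_obs(): the state, without advancing time (a new reading comes with each control period).
- optics.snapshot(name): name is "side" or "top"; returns the picture (384x512x3 uint8, red, green, blue); there is no depth.
- optics.camera_model(name): a dict with "vertical_fov" (degrees; the focal length in pixels is half the picture's height over the tangent of half this angle, whatever the lens; pixels are square), "cx", "cy" (the principal point, pixels), "k1" (the pictures are not rectified: a ray, as slopes to the right and down, at radius r is drawn at 1 + k1 r^2 times it, then the intrinsics apply), "R" (3x3) and "t" (3): a world point X has camera coordinates R X + t. Camera axes: x right, y down, z forward; pixel columns grow to the right and rows downward; lengths in m; the calibration is good to about 2 mm. A picture is of the moment at which its call begins. camera_model takes no time and is no camera call.
- ticket.close_job(): hands the job in; it is judged then, once.
The state is a dict: "time": time; "joint_positions": joint angles; "qvel": joint speeds; "joint_torque": joint torques, N m; "tool_pos": TCP position; "ee_rot": TCP orientation; "wrist_force": force on the tool from outside, world axes, zero at the start; "wrist_torque": the same for the moment, N m; "width": finger opening in m; "finger_force": force on a finger pad.
Only numpy, scipy, OpenCV 4.12 (cv2) and the standard library are available. Lean on these libraries where they do the work, as an engineer would, in place of code of your own. Each camera call takes 0.05 s, during which the arm holds its last target. There are 200 camera calls.

TASK

Take the loose drawer front out of its wooden holder and stand it upright in the pocket of the jig, in front of the open drawer, with its knob facing out, away from the drawer. Then press it flat against the drawer's open front so that the sprung drawer gives way, until the red pointers stand inside the green marks (about 10 N), never driving the drawer on to its end stop, and finish while still holding the front pressed like that, so that someone can screw it on; leave the jars, pot, tin and screwdriver where they are.

Things in the scene. Friction and masses are not known exactly. Their poses are not given: they have to be found in the camera images.
- panel: Loose drawer front: sage-green panel 12 thick (x) x 110 wide (y) x 100 high (z) mm, about 0.18 kg, upright in the holder. Origin: centre of its underside, z up. Its -x face bears a round brown knob, 22 mm across, standing 24 mm out, centre 38 mm above the underside. Grip across the 12 mm in the upper 45 mm.
- panel_knob (a point): Outer end of the knob: 30 mm from the panel's mid-plane on its -x side, 38 mm above its underside.
- holder: Fixed wooden holder the front stands in at the start: base 70 x 140 x 8 mm, two ribs 22 mm high along its y with a 16 mm slot between. Origin: centre of its underside. The panel starts above this origin, axes alike, its underside 8 mm above the table. Usually turned well round from the jig.
- jig: Fixed assembly jig: plywood base 160 mm wide (y), 12 mm thick, from x = -68 to +177 mm. Origin: on the table below the middle of the unpressed drawer's open front; x points from pocket to drawer (press direction, roughly away from the robot), z up. A spring barrel stands behind the drawer, x 132 to 172 mm, top 67 mm above the table.
- pocket (a point): Middle of the jig's pocket floor, 12 mm above the table, 28 mm before the drawer's unpressed front; axes as the jig's. The pocket runs 56 mm from an 8 mm high lip to the drawer. At its sides rails 25 mm high, inner faces 118 mm apart (front has 4 mm play each side), run on past the drawer.
- drawer_front (a point): Middle of the lower edge of the drawer's open front; moves with it, axes as the jig's; unpressed 12 mm above the jig's origin. Drawer: no front or top, 100 wide, 95 deep, walls 8 mm, sides' tops 101 mm above the table; a finger fits inside (84 mm clear). With the front pressed flat on it, the panel's origin is 6 mm before this point, same height.
- drawer (a joint): How far the drawer is pushed back along the jig's x (m): 0 unpressed, end stop at 0.036. A spring of 600 N/m with little friction returns it: 10 N gives 0.017. The red pointers on its sides are inside the green marks on the rails from 0.010 to 0.025 (6 to 15 N).
- screwdriver: Screwdriver about 0.2 m long, lying on the table between the jig and the holder; leave it.
- tomato_tin: Round food tin 76 mm across, 58 mm high, standing at the back in the middle; leave it.
- cumin_jar: Spice jar with a green cap, 46 mm across, 105 mm high, at the left; leave it.
- paprika_jar: Spice jar with a dark cap, 44 mm across, 105 mm high, at the left; leave it.
- blue_pot: Blue pot with a white lid, 56 mm across, 83 mm high, at the right; leave it.
Things that resemble listed ones, but are neither listed nor needed, are in the scene too. Of the things that look like the panel, the smallest one is meant.

How it is judged:
By the outcome, as a careful person would: the job done as asked, in the order asked, and still so for the second after the job is handed in, while the arm keeps its last pose, push and grip.
It also fails if it takes over 42 s, if anything falls off the work surface, if the arm or the gripper's body presses on something with over 40 N, if the wrist force passes 120 N, or if a joint passes its speed limit or range.

## Working session

There is one attempt and no reset: what is moved stays moved. The work goes in short steps, Python scripts to look and compute and a tool call to move; the robot and the scene stay as the last step left them, time stands still between calls to the robot, and variables do not carry over. Pictures are saved under pics/ and viewed, at most 10 in all, crops included, and the job is handed in when it is done.

Besides the shell and the picture viewer there is one more tool, called after "Emit:" as name([rows], argument=value, ...), one row to a line, values as JSON. send_rows: Moves the arm, as the interface text tells. Its arguments: {"type":"object","properties":{"rows":{"type":"array"},"grip":{"type":"number"}},"required":["rows"]}

```bash
ls; mkdir -p pics
cat > h.py <<'E'
import numpy as np,cv2
from bench import sensors,optics,ticket
def K(n):
    c=optics.camera_model(n); f=192/np.tan(np.radians(c['vertical_fov'])/2)
    return np.array([[f,0,c['cx']],[0,f,c['cy']],[0,0,1.]]),np.array([c['k1'],0,0,0.]),np.array(c['R']),np.array(c['t'])
def proj(n,P):
    k,d,R,t=K(n); return cv2.projectPoints(np.array(P,float).reshape(-1,3),cv2.Rodrigues(R)[0],t,k,d)[0][:,0]
def ray(n,px):
    k,d,R,t=K(n); u=cv2.undistortPoints(np.array(px,float).reshape(-1,1,2),k,d)[:,0]
    return -R.T@t,np.c_[u,np.ones(len(u))]@R
def onz(n,px,z):
    o,D=ray(n,px); return o+D*((z-o[2])/D[:,2:])
def tri(pa,pb,a='side',b='top'):
    o1,D1=ray(a,pa);o2,D2=ray(b,pb);out=[]
    for d1,d2 in zip(D1,D2):
        d1=d1/np.linalg.norm(d1);d2=d2/np.linalg.norm(d2)
        s=np.linalg.lstsq(np.c_[d1,-d2],o2-o1,rcond=None)[0];p=o1+s[0]*d1;q=o2+s[1]*d2
        out.append(np.r_[(p+q)/2,np.linalg.norm(p-q)])
    return np.array(out)
def snap(n,name):
    im=optics.snapshot(n)[:,:,::-1].copy(); cv2.imwrite('pics/'+name,im); return im
E
python3 - <<'E'
from h import *
np.set_printoptions(precision=3,suppress=True)
for n in('side','top'):
    im=snap(n,n+'0.png'); cv2.imwrite(f'pics/{n}0b.png',cv2.resize(im,(800,600),interpolation=cv2.INTER_CUBIC)); k,d,R,t=K(n);print(n,k[0,0],d[0],-R.T@t,R[2])
print(sensors.get_obs())
E
```

```text
pics
side 371.1650093525769 0.016943376973098206 [ 0.369 -0.81   0.559] [ 0.097  0.878 -0.469]
top 441.07138499641883 0.05461914435482616 [0.193 0.089 1.562] [ 0.181 -0.014 -0.983]
{'time': 0.1, 'joint_positions': array([ 1.176,  0.088,  1.372, -0.   ,  1.684, -0.103]), 'qvel': array([ 0.002, -0.001, -0.003,  0.001, -0.001, -0.   ]), 'joint_torque': array([  0.002, -34.125, -30.33 ,   0.072,   0.03 ,  -0.   ]), 'tool_pos': array([0.158, 0.526, 0.229]), 'ee_rot': array([-3.14, -0.  ,  2.85]), 'wrist_force': array([-0.145, -0.374,  0.074]), 'wrist_torque': array([-0.001, -0.007,  0.024]), 'finger_force': 0.0, 'width': 0.09424033046527387}
```

View pics/side0b.png

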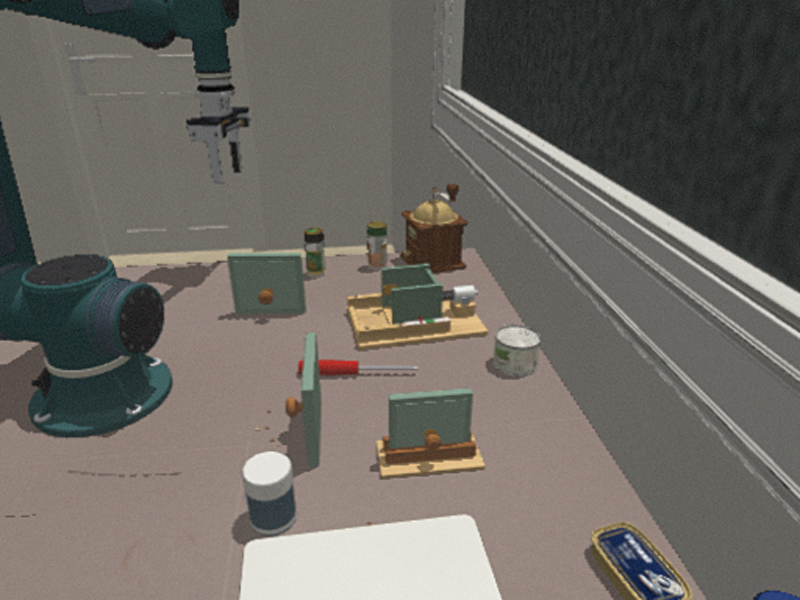

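View pics/top0b.png

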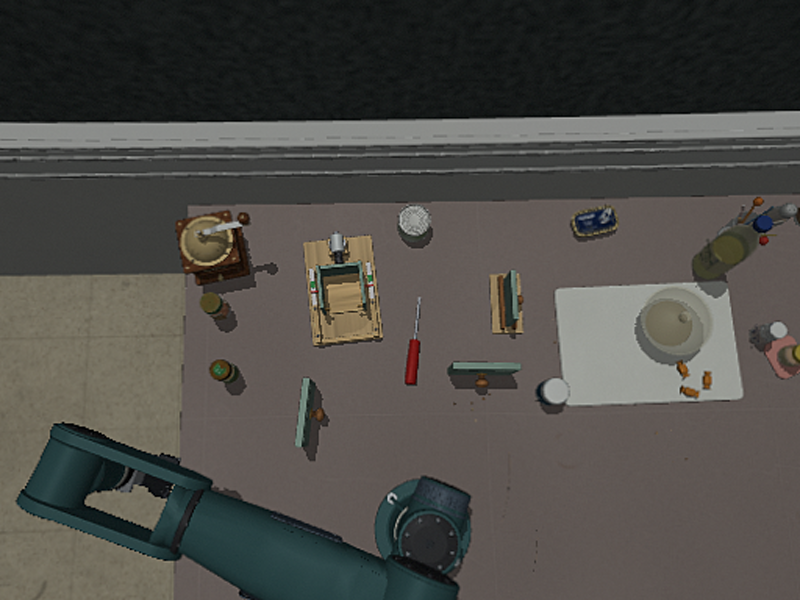

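The three panels look alike:
- left panel: top (305,412), side (267,285)
- middle panel: top (485,367), side (312,400)
- panel in the wooden holder: top (513,298), side (430,420)

The last fits, because it is the only one in a holder and looks the smallest. I'll confirm with an enlarged composite.

Run:
```python
from h import *
def crop(n,x,y,w,h,s=5):
    im=cv2.imread(f'pics/{n}0.png')[y:y+h,x:x+w]; im=cv2.resize(im,None,fx=s,fy=s,interpolation=cv2.INTER_CUBIC)
    return im
# each tile 400x300 => 80x60 @5
a=crop('side',235,245,80,60); b=crop('top',290,162,80,60); c=crop('side',215,165,100,60,4);d=crop('top',185,145,75,80,5)
A=np.zeros((600,800,3),np.uint8)
A[:300,:400]=a;A[:300,400:]=b;A[300:540,:400]=c
d=cv2.resize(cv2.imread('pics/top0.png')[147:222,180:260],(320,300),interpolation=cv2.INTER_CUBIC);A[300:,400:720]=d
cv2.imwrite('pics/crop1.png',A)
```

```text
(no output)
```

View pics/crop1.png

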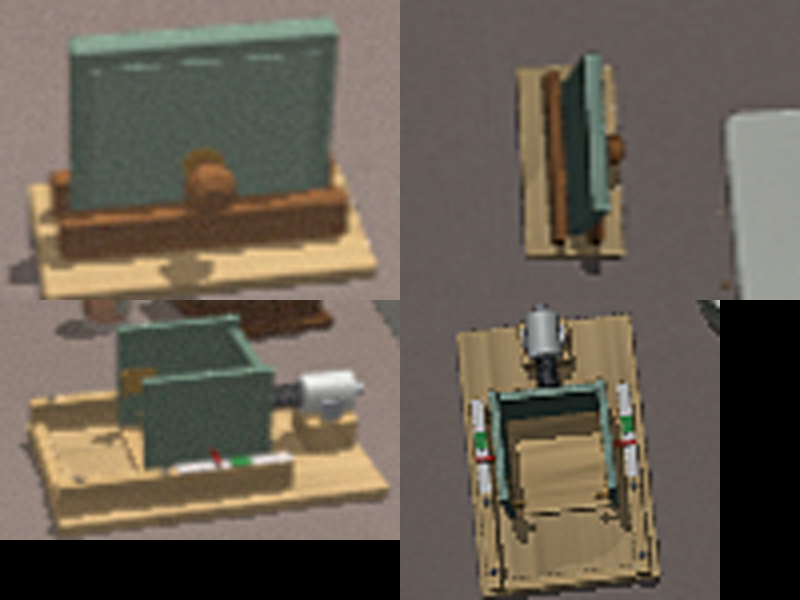

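The crop confirms the panel in the holder, with its knob towards the side camera (tile px 210,185). The jig is empty, with its pocket on the robot side. Next I'll fit poses from the corners in both views.

```bash
cat > fit.py <<'E'
from h import *
from scipy.optimize import least_squares
np.set_printoptions(precision=4,suppress=True)
S=lambda x,y:((x+.5)/5-.5+235,(y+.5)/5-.5+245)
T=lambda x,y:((x-400+.5)/5-.5+290,(y+.5)/5-.5+162)
SJ=lambda x,y:((x+.5)/4-.5+215,(y-300+.5)/4-.5+165)
TJ=lambda x,y:((x-400+.5)/4-.5+180,(y-300+.5)/4-.5+147)
def fit(obs,x0,name):
    def res(p,each=False):
        c,s=np.cos(p[3]),np.sin(p[3]);r=[]
        for cam,X,px in obs:
            P=np.array([[c,-s,0],[s,c,0],[0,0,1]])@np.array(X)/1e3+p[:3]
            r.append(proj(cam,P)[0]-px)
        return np.array(r).ravel()
    q=least_squares(res,x0,loss='soft_l1',x_scale=[.01,.01,.01,.1]);print(name,q.x,np.degrees(q.x[3]));print(res(q.x).reshape(-1,2));return q.x
if __name__=='__main__':
    t='top';s='side'
    # panel frame x->world +y (yaw~90): y->world -x
    fit([(t,(6,-55,100),T(583,55)),(t,(-6,-55,100),T(601,53)),(t,(-6,55,100),T(608,210)),(t,(6,55,100),T(590,212)),
     (s,(-6,55,100),S(72,52)),(s,(-6,-55,100),S(338,38)),(s,(6,55,100),S(76,36)),(s,(6,-55,100),S(335,20)),(s,(-30,0,38),S(213,187))],[.4,-.08,.008,1.57],'panel')
    fit([(t,(35,-70,8),T(517,70)),(t,(-35,-70,8),T(613,63)),(t,(-35,70,8),T(624,255)),(t,(35,70,8),T(524,257)),
     (s,(-35,70,8),S(45,290)),(s,(-35,-70,8),S(377,268)),(s,(35,70,8),S(28,187))],[.4,-.08,.0,1.57],'holder')
    fit([(t,(177,80,12),TJ(458,332)),(t,(177,-80,12),TJ(632,314)),(t,(-68,-80,12),TJ(660,577)),(t,(-68,80,12),TJ(485,597)),
     (s,(-68,-80,12),SJ(57,522)),(s,(177,-80,12),SJ(388,488)),
     (s,(0,-50,101),SJ(142,379)),(s,(95,-50,101),SJ(270,371)),(s,(0,50,101),SJ(118,329))],[.4,.2,.0,0],'jig')
E
python3 fit.py
```

```text
panel [ 0.4932 -0.2059  0.0049  1.5517] 88.90517294917103
[[ 0.0824 -0.5154]
 [ 0.0202 -0.1149]
 [-0.244   0.3974]
 [-0.2293 -0.0056]
 [ 0.0441  0.17  ]
 [ 0.7485 -0.5092]
 [-1.3422 -0.201 ]
 [ 0.0214 -0.3926]
 [ 0.0324  3.184 ]]
holder [ 0.4926 -0.2064 -0.0024  1.5683] 89.85503949609962
[[-0.1419 -0.6276]
 [-0.0205  0.4657]
 [-0.1621  0.2688]
 [ 0.2043  0.1715]
 [-0.0619  1.2173]
 [ 0.1643 -0.1728]
 [ 0.0967 -0.8953]]
jig [ 0.4759  0.1633 -0.0011  0.0852] 4.883401670200293
[[-0.0646 -0.114 ]
 [ 0.2459  0.0805]
 [ 0.2486  0.5087]
 [-0.994   0.1764]
 [-0.0299  0.584 ]
 [ 0.2868 -0.2672]
 [ 0.1171  0.9237]
 [ 0.8983 -0.2625]
 [-0.6685 -0.862 ]]
```

Emit:
send_rows([
  [14, -30.5, -1, 0, 0, 0.0117],
  [14, -30.5, -1, 0, 0, 0.0117],
  [14, -30.5, -1, 0, 0, 0.0117],
  [14, -30.5, -1, 0, 0, 0.0117],
  [14, -30.5, -1, 0, 0, 0.0117],
  [14, -30.5, -1, 0, 0, 0.0117],
  [14, -30.5, -1, 0, 0, 0.0117],
  [14, -30.5, -1, 0, 0, 0.0117],
], grip=60)

```text
time: 0.77
tool_pos: [0.2703, 0.2811, 0.222]
ee_rot: [-3.141, -0.0, 2.945]
wrist_force: [0.8, -0.5, 0.5]
width: 0.0599
finger_force: 0.0
```

Emit:
send_rows([
  [14, -30.5, -1, 0, 0, 0.0117],
  [14, -30.5, -1, 0, 0, 0.0117],
  [14, -30.5, -1, 0, 0, 0.0117],
  [14, -30.5, -1, 0, 0, 0.0117],
  [14, -30.5, -1, 0, 0, 0.0117],
  [14, -30.5, -1, 0, 0, 0.0117],
  [14, -30.5, -1, 0, 0, 0.0117],
  [14, -30.5, -1, 0, 0, 0.0117],
])

```text
time: 1.43
tool_pos: [0.3823, 0.0371, 0.2142]
ee_rot: [3.141, -0.0, 3.037]
wrist_force: [0.8, 0.9, -0.0]
width: 0.0601
finger_force: 0.0
```

Emit:
send_rows([
  [14, -30.5, -1, 0, 0, 0.0117],
  [14, -30.5, -1, 0, 0, 0.0117],
  [14, -30.5, -1, 0, 0, 0.0117],
  [14, -30.5, -1, 0, 0, 0.0117],
  [14, -30.5, -1, 0, 0, 0.0117],
  [14, -30.5, -1, 0, 0, 0.0117],
  [14, -30.5, -1, 0, 0, 0.0117],
  [0, 0, 0, 0, 0, 0],
])

```text
time: 2.1
tool_pos: [0.4811, -0.1793, 0.2055]
ee_rot: [-3.14, -0.002, 3.114]
wrist_force: [-0.8, 0.0, 0.4]
width: 0.06
finger_force: 0.0
```

Emit:
send_rows([
  [6, -13.5, 0, 0, 0, 0.0085],
  [6, -13.5, 0, 0, 0, 0.0085],
  [0, 0, -25, 0, 0, 0],
  [0, 0, -25, 0, 0, 0],
  [0, 0, -25, 0, 0, 0],
  [0, 0, -20, 0, 0, 0],
  [0, 0, 0, 0, 0, 0],
])

```text
time: 2.68
tool_pos: [0.4889, -0.1995, 0.1069]
ee_rot: [3.136, -0.01, 3.136]
wrist_force: [-0.9, 1.0, -0.7]
width: 0.06
finger_force: 0.0
```

Run:
```python
from h import *
im=snap('side','s2.png');c=im[190:310,215:375]
cv2.imwrite('pics/s2c.png',cv2.resize(c,(800,600),interpolation=cv2.INTER_CUBIC))
print(sensors.get_obs()['tool_pos'],sensors.get_obs()['wrist_force'])
```

```text
[ 0.49018444 -0.2002599   0.10958316] [ 0.22747259 -0.47501438  0.40806383]
```

View pics/s2c.png

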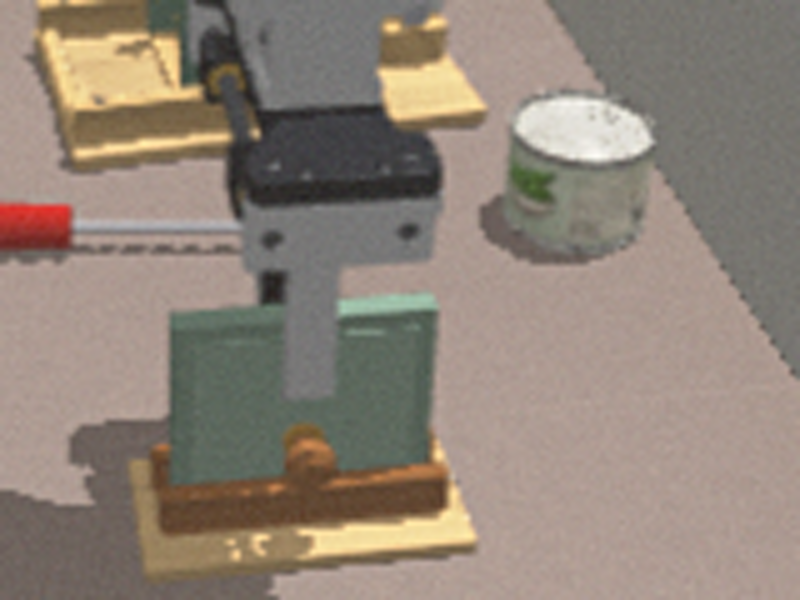

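The picture shows the fingers straddling the panel, the near one centred over the knob (crop px 310,340), with the tips above the knob. I'll go down the rest of the way and close.

Emit:
send_rows([
  [1, -5, -9, 0, 0, 0],
  [1, 0, -9, 0, 0, 0],
  [0, 0, 0, 0, 0, 0],
])

```text
time: 2.98
tool_pos: [0.4941, -0.2068, 0.0937]
ee_rot: [3.141, -0.001, 3.136]
wrist_force: [-0.2, -0.4, -0.0]
width: 0.0602
finger_force: 0.0
```

Emit:
send_rows([
  [0, 0, 0, 0, 0, 0],
  [0, 0, 0, 0, 0, 0],
  [0, 0, 0, 0, 0, 0],
  [0, 0, 0, 0, 0, 0],
  [0, 0, 0, 0, 0, 0],
  [0, 0, 0, 0, 0, 0],
], grip=0)

```text
time: 3.48
tool_pos: [0.4944, -0.2068, 0.0948]
ee_rot: [-3.141, 0.0, 3.136]
wrist_force: [-0.7, 0.0, 0.7]
width: 0.0236
finger_force: 0.0
```

Emit:
send_rows([
  [0, 0, -4, 0, 0, 0],
  [0, 0, 0, 0, 0, 0],
  [0, 0, 0, 0, 0, 0],
  [0, 0, 0, 0, 0, 0],
  [0, 0, 0, 0, 0, 0],
  [0, 0, 0, 0, 0, 0],
])

```text
time: 3.98
tool_pos: [0.494, -0.2067, 0.0902]
ee_rot: [3.141, -0.001, 3.136]
wrist_force: [-0.8, -0.0, -2.1]
width: 0.012
finger_force: 30.0
```

Emit:
send_rows([
  [0, 0, 15, 0, 0, 0],
  [0, 0, 30, 0, 0, 0],
  [0, 0, 35, 0, 0, 0],
  [0, 0, 35, 0, 0, 0],
  [0, 0, 30, 0, 0, 0],
  [0, 0, 5, 0, 0, 0],
  [0, 0, 0, 0, 0, 0],
])

```text
time: 4.57
tool_pos: [0.4954, -0.2073, 0.2434]
ee_rot: [-3.139, 0.005, 3.136]
wrist_force: [0.1, 0.1, -2.1]
width: 0.012
finger_force: 30.0
```

Emit:
send_rows([
  [-2.9, 23, 0, 0, 0, -0.0925],
  [-2.9, 23, 0, 0, 0, -0.0925],
  [-2.9, 23, 0, 0, 0, -0.0925],
  [-2.9, 23, 0, 0, 0, -0.0925],
  [-2.9, 23, 0, 0, 0, -0.0925],
  [-2.9, 23, 0, 0, 0, -0.0925],
  [-2.9, 23, 0, 0, 0, -0.0925],
  [-2.9, 23, 0, 0, 0, -0.0925],
])

```text
time: 5.23
tool_pos: [0.4695, -0.0215, 0.2371]
ee_rot: [-3.139, -0.005, 2.391]
wrist_force: [0.9, 0.0, -0.8]
width: 0.0117
finger_force: 30.0
```

Emit:
send_rows([
  [-2.9, 23, 0, 0, 0, -0.0925],
  [-2.9, 23, 0, 0, 0, -0.0925],
  [-2.9, 23, 0, 0, 0, -0.0925],
  [-2.9, 23, 0, 0, 0, -0.0925],
  [-2.9, 23, 0, 0, 0, -0.0925],
  [-2.9, 23, 0, 0, 0, -0.0925],
  [-2.9, 23, 0, 0, 0, -0.0925],
  [-2.9, 23, 0, 0, 0, -0.0925],
])

```text
time: 5.9
tool_pos: [0.4463, 0.1621, 0.2371]
ee_rot: [-3.136, 0.001, 1.651]
wrist_force: [0.5, -0.5, -1.6]
width: 0.0117
finger_force: 30.0
```

Emit:
send_rows([
  [0, 0, 0, 0, 0, 0],
  [0, 0, -25, 0, 0, 0],
  [0, 0, 0, 0, 0, 0],
  [0, 0, 0, 0, 0, 0],
])

```text
time: 6.23
tool_pos: [0.4461, 0.1604, 0.2121]
ee_rot: [-3.134, 0.001, 1.656]
wrist_force: [0.0, -0.1, -1.8]
width: 0.012
finger_force: 30.0
```

Run:
```python
from h import *
A=np.zeros((600,800,3),np.uint8)
s=snap('side','s3.png');t=snap('top','t3.png')
A[:,:400]=cv2.resize(s[110:230,225:305],(400,600),interpolation=cv2.INTER_CUBIC)
A[:,400:]=cv2.resize(t[120:240,180:260],(400,600),interpolation=cv2.INTER_CUBIC)
cv2.imwrite('pics/c3.png',A)
o=sensors.get_obs();print(o['tool_pos'],o['ee_rot'],o['wrist_force'],o['width'],o['finger_force'])
```

```text
[0.44767838 0.16064047 0.21498082] [-3.14015769e+00  4.12940775e-04  1.65544555e+00] [ 0.70429271 -0.38373911 -1.76839913] 0.011721831920643973 29.994524717330933
```

View pics/c3.png

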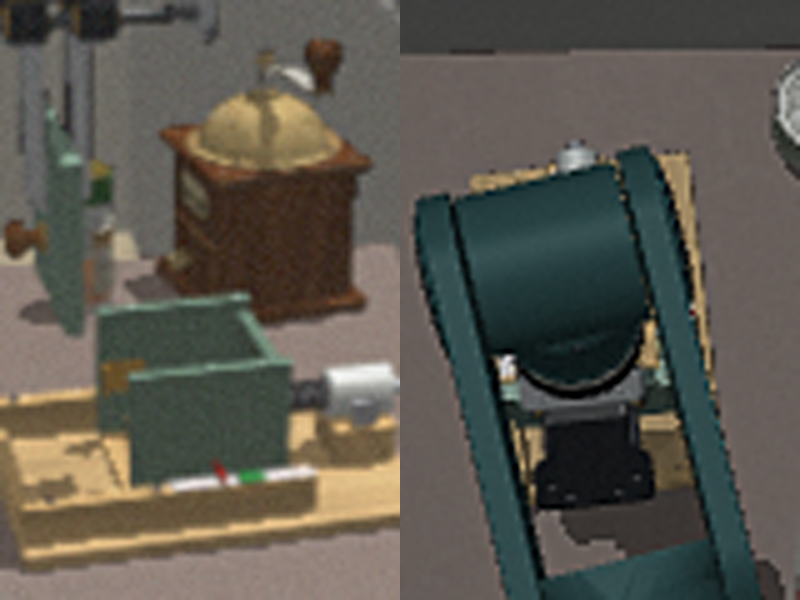

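The panel hangs upright, with its knob out towards the robot (left tile px 25,238), above and in front of the drawer. The top view is covered by the arm. I'll lower it while watching the force.

Emit:
send_rows([
  [0, -1, -20, 0, 0, 0],
  [0, 0, -25, 0, 0, 0],
  [0, 0, -20, 0, 0, 0],
  [0, 0, -15, 0, 0, 0],
  [0, 0, -5, 0, 0, 0],
  [0, 0, 0, 0, 0, 0],
  [0, 0, 0, 0, 0, 0],
])

```text
time: 6.92
tool_pos: [0.4486, 0.1601, 0.1317]
ee_rot: [3.14, -0.0, 1.656]
wrist_force: [1.2, -0.1, -1.3]
width: 0.0119
finger_force: 30.0
```

Emit:
send_rows([
  [0, 0, -4, 0, 0, 0],
  [0, 0, -4, 0, 0, 0],
  [0, 0, -4, 0, 0, 0],
  [0, 0, -3, 0, 0, 0],
  [0, 0, 0, 0, 0, 0],
  [0, 0, 0, 0, 0, 0],
])

```text
time: 7.42
tool_pos: [0.4476, 0.1603, 0.1152]
ee_rot: [-3.141, 0.0, 1.656]
wrist_force: [0.1, 0.1, -1.3]
width: 0.0119
finger_force: 30.0
```

Emit:
send_rows([
  [0, 0, -4, 0, 0, 0],
  [0, 0, -4, 0, 0, 0],
  [0, 0, -4, 0, 0, 0],
  [0, 0, -3, 0, 0, 0],
  [0, 0, 0, 0, 0, 0],
  [0, 0, 0, 0, 0, 0],
])

```text
time: 7.92
tool_pos: [0.4476, 0.1602, 0.1001]
ee_rot: [-3.141, 0.0, 1.656]
wrist_force: [0.7, -0.2, -1.7]
width: 0.012
finger_force: 30.0
```

Emit:
send_rows([
  [0, 0, -2, 0, 0, 0],
  [0, 0, -2, 0, 0, 0],
  [0, 0, 0, 0, 0, 0],
  [0, 0, 0, 0, 0, 0],
])

```text
time: 8.25
tool_pos: [0.4478, 0.1602, 0.0964]
ee_rot: [-3.141, 0.0, 1.656]
wrist_force: [0.0, 0.2, -1.3]
width: 0.0117
finger_force: 30.0
```

Run:
```python
from h import *
s=snap('side','s4.png')
cv2.imwrite('pics/c4.png',cv2.resize(s[135:225,215:335],(800,600),interpolation=cv2.INTER_CUBIC))
o=sensors.get_obs();print(o['tool_pos'],o['ee_rot'],o['wrist_force'],o['wrist_torque'])
```

```text
[0.44784304 0.16026808 0.09652973] [ 3.14143754e+00 -1.46352908e-05  1.65587219e+00] [-0.40115316 -0.30501092 -1.31092008] [-0.1000343   0.05192111 -0.04675034]
```

View pics/c4.png

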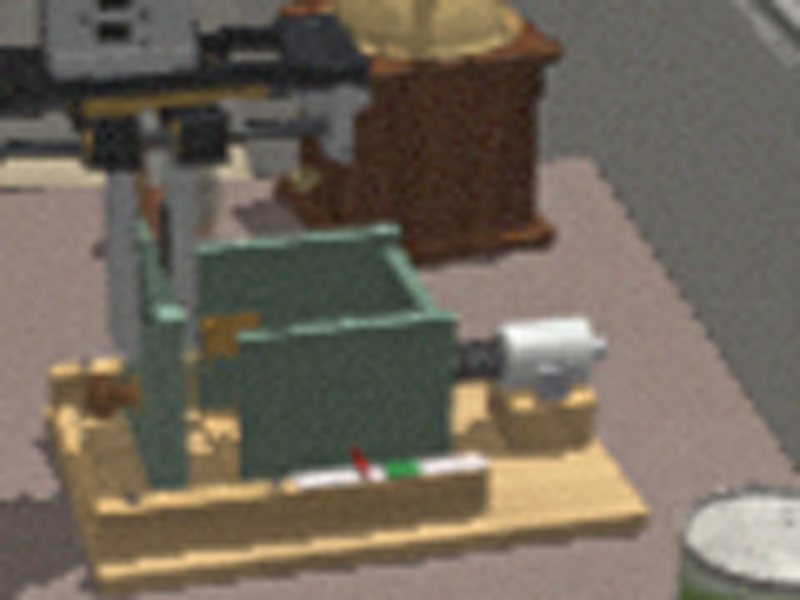

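The panel is between the rails (near bottom corner about px 165,485), parallel to the drawer, with the red pointer (360,462) left of the green mark (403,468). Now I'll lower it to the floor gently.

Emit:
send_rows([
  [0, 0, -1, 0, 0, 0],
  [0, 0, -1, 0, 0, 0],
  [0, 0, 0, 0, 0, 0],
  [0, 0, 0, 0, 0, 0],
])

```text
time: 8.63
tool_pos: [0.4478, 0.1602, 0.0944]
ee_rot: [-3.142, 0.0, 1.656]
wrist_force: [-0.0, -0.2, -1.6]
width: 0.0119
finger_force: 30.0
```

Emit:
send_rows([
  [0, 0, -0.5, 0, 0, 0],
  [0, 0, -0.5, 0, 0, 0],
  [0, 0, 0, 0, 0, 0],
  [0, 0, 0, 0, 0, 0],
])

```text
time: 8.97
tool_pos: [0.4479, 0.1603, 0.0938]
ee_rot: [3.141, 0.0, 1.656]
wrist_force: [-0.2, -0.8, 0.2]
width: 0.0118
finger_force: 30.0
```

The panel is standing on the floor: the wrist now feels no weight. Next I'll press along the jig's x.

Emit:
send_rows([
  [4, 0.34, 0, 0, 0, 0],
  [4, 0.34, 0, 0, 0, 0],
  [4, 0.34, 0, 0, 0, 0],
  [4, 0.34, 0, 0, 0, 0],
  [0, 0, 0, 0, 0, 0],
  [0, 0, 0, 0, 0, 0],
])

```text
time: 9.47
tool_pos: [0.4647, 0.1618, 0.0938]
ee_rot: [3.14, -0.0, 1.656]
wrist_force: [-1.6, -0.6, 3.5]
width: 0.0119
finger_force: 30.0
```

Emit:
send_rows([
  [2, 0.17, 0, 0, 0, 0],
  [2, 0.17, 0, 0, 0, 0],
  [2, 0.17, 0, 0, 0, 0],
  [2, 0.17, 0, 0, 0, 0],
  [2, 0.17, 0, 0, 0, 0],
  [0, 0, 0, 0, 0, 0],
  [0, 0, 0, 0, 0, 0],
])

```text
time: 10.05
tool_pos: [0.4723, 0.1624, 0.0938]
ee_rot: [-3.138, -0.0, 1.656]
wrist_force: [-5.5, -0.6, 7.9]
width: 0.0116
finger_force: 30.0
```

Emit:
send_rows([
  [0, 0, 0.5, 0, 0, 0],
  [0, 0, 0.3, 0, 0, 0],
  [0, 0, 0, 0, 0, 0],
  [0, 0, 0, 0, 0, 0],
])

```text
time: 10.38
tool_pos: [0.4731, 0.1625, 0.0939]
ee_rot: [-3.14, -0.0, 1.656]
wrist_force: [-4.8, 0.6, 1.2]
width: 0.012
finger_force: 30.0
```

Emit:
send_rows([
  [2, 0.17, 0, 0, 0, 0],
  [2, 0.17, 0, 0, 0, 0],
  [2, 0.17, 0, 0, 0, 0],
  [0, 0, 0, 0, 0, 0],
  [0, 0, 0, 0, 0, 0],
  [0, 0, 0, 0, 0, 0],
])

```text
time: 10.88
tool_pos: [0.4781, 0.163, 0.0938]
ee_rot: [-3.137, 0.0, 1.657]
wrist_force: [-7.9, -0.5, 4.6]
width: 0.0114
finger_force: 30.0
```

Run:
```python
from h import *
s=snap('side','s5.png')
cv2.imwrite('pics/c5.png',cv2.resize(s[135:225,215:335],(800,600),interpolation=cv2.INTER_CUBIC))
o=sensors.get_obs();print(o['tool_pos'],o['ee_rot'],o['wrist_force'],o['wrist_torque'])
```

```text
[0.47803342 0.16293401 0.09380259] [-3.13701901e+00  7.24285860e-05  1.65653972e+00] [-7.38218772  0.30257279  3.97973132] [-0.12679608  1.67823466  0.25147937]
```

View pics/c5.png

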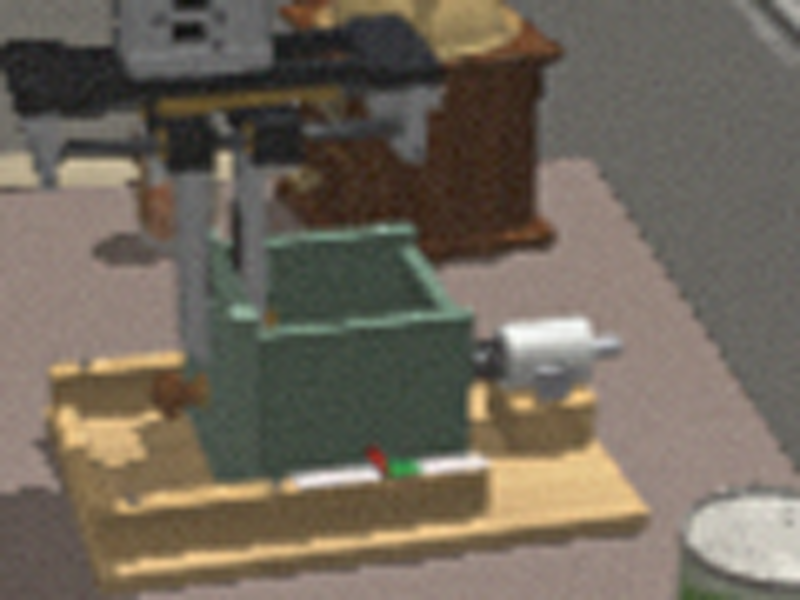

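Flush against the drawer, pointer (378,462) just short of the green mark (starts about 388). About 8 mm pressed, so 8–9 mm more.

Emit:
send_rows([
  [1.5, 0.13, 0.3, 0, 0, 0],
  [1.5, 0.13, 0.2, 0, 0, 0],
  [1.5, 0.13, 0, 0, 0, 0],
  [1.5, 0.13, 0, 0, 0, 0],
  [0, 0, 0, 0, 0, 0],
  [0, 0, 0, 0, 0, 0],
  [0, 0, 0, 0, 0, 0],
])

```text
time: 11.52
tool_pos: [0.4827, 0.1634, 0.0938]
ee_rot: [-3.134, 0.0, 1.657]
wrist_force: [-10.5, 0.1, 5.5]
width: 0.0116
finger_force: 30.0
```

Emit:
send_rows([
  [1.5, 0.13, 0, 0, 0, 0],
  [1.5, 0.13, 0, 0, 0, 0],
  [0, 0, 0, 0, 0, 0],
  [0, 0, 0, 0, 0, 0],
  [0, 0, 0, 0, 0, 0],
])

```text
time: 11.93
tool_pos: [0.485, 0.1636, 0.0938]
ee_rot: [-3.132, 0.0, 1.657]
wrist_force: [-12.3, -1.3, 7.3]
width: 0.0119
finger_force: 30.0
```

Run:
```python
from h import *
s=snap('side','s6.png')
cv2.imwrite('pics/c6.png',cv2.resize(s[135:225,215:335],(800,600),interpolation=cv2.INTER_CUBIC))
o=sensors.get_obs();print(o['tool_pos'],o['ee_rot'],o['wrist_force'],o['wrist_torque'])
```

```text
[0.48500489 0.16361567 0.0938214 ] [-3.13200018e+00  2.29853218e-04  1.65684396e+00] [-12.99767057  -0.95927947   5.82546023] [-0.14413923  2.47210551  0.24077099]
```

View pics/c6.png

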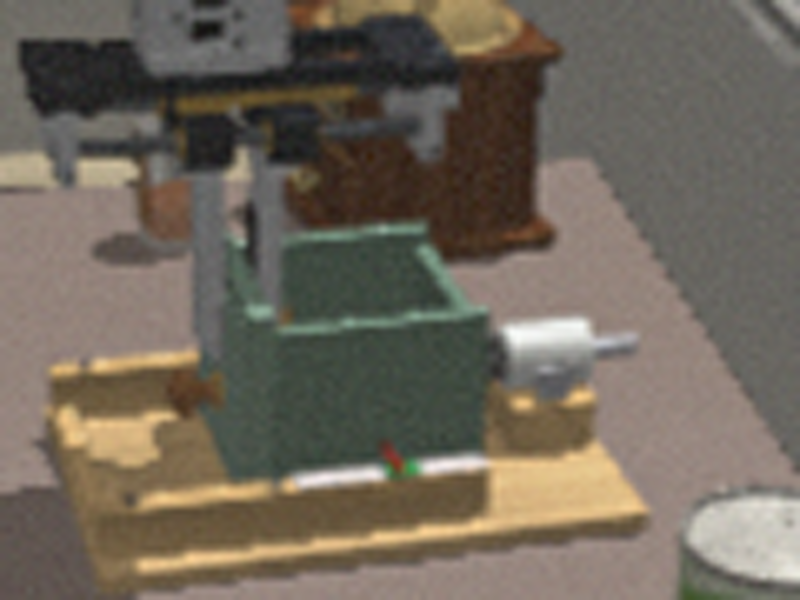

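The pointer (397,463) is inside the green mark (388–418). The wrist has sagged 0.01 rad in roll and presses the floor a little. I'll correct both and add about 1 mm.

Emit:
send_rows([
  [0, 0, 0.4, 0, -0.005, 0],
  [0, 0, 0.3, 0.001, -0.005, 0],
  [0.5, 0.05, 0, 0, 0, 0],
  [0.5, 0.05, 0, 0, 0, 0],
  [0, 0, 0, 0, 0, 0],
  [0, 0, 0, 0, 0, 0],
  [0, 0, 0, 0, 0, 0],
])

```text
time: 12.57
tool_pos: [0.485, 0.1636, 0.0938]
ee_rot: [-3.139, 0.0, 1.657]
wrist_force: [-13.6, -0.4, 5.6]
width: 0.0119
finger_force: 30.0
```

Emit:
send_rows([
  [0, 0, 0.3, 0, -0.002, 0],
  [0, 0, 0, 0, 0, 0],
  [0, 0, 0, 0, 0, 0],
  [0, 0, 0, 0, 0, 0],
  [0, 0, 0, 0, 0, 0],
  [0, 0, 0, 0, 0, 0],
])

```text
time: 13.07
tool_pos: [0.4851, 0.1636, 0.0938]
ee_rot: [-3.142, 0.0, 1.657]
wrist_force: [-12.6, -1.6, 4.1]
width: 0.0119
finger_force: 30.0
```

Run:
```python
from h import *
s=np.mean([optics.snapshot('side').astype(float) for _ in range(6)],0)[:,:,::-1].astype(np.uint8)
cv2.imwrite('pics/c7.png',cv2.resize(s[160:214,235:307],(800,600),interpolation=cv2.INTER_CUBIC))
o=sensors.get_obs();print(o['time'],o['tool_pos'],o['ee_rot'],o['wrist_force'],o['finger_force'])
```

```text
13.3667 [0.48509522 0.16361582 0.09380963] [-3.14156961e+00  3.58431068e-04  1.65686177e+00] [-14.11852391  -0.69121952   3.67065367] 30.00796616077423
```

View pics/c7.png

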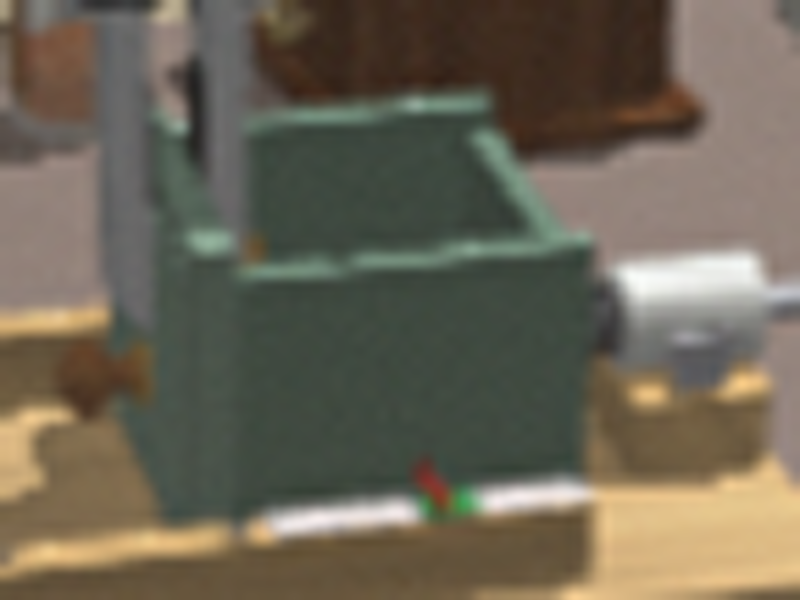

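The front sits flush with no gap, and the red pointer tip (443,503) is mid-green (418–478), which is about 16 mm of travel or roughly 10 N. Handing in.

```bash
python3 -c "
from bench import ticket
print(ticket.close_job())"
```

```text
the job is handed in; nothing more can be done
None
```

Job handed in after about 13 s: the drawer front stands in the pocket, knob out, held flat against the drawer with the near-side red pointer mid-green (about 16 mm, 10 N by the spring rate); the hand-in gave no verdict.

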